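# Set the label roller back one step

## Task

The larger of the two label rollers on the prep table has been wound one step too far. First flip its pawl off the ratchet wheel by tipping the black ball outwards, away from the knob, until the pawl stays off by itself; then turn the bar knob back one step, anticlockwise seen from above, until the pointed end of the bar points at the index post. Leave the pawl off.

Things in the scene. Friction and masses are not known exactly. Their poses are not given: they have to be found in the camera images.
- roller_knob (a joint): Knob of the larger label roller (rad), vertical axis. 0 = pointed end of the bar at the index post (round steel post, 10 mm thick, 101 mm tall, 76 mm from the axis). Grows clockwise seen from above; one step is 1.05. Starts at 0.86 to 1.18; with the pawl down, turning back is blocked at 0.8. Limits -0.6 and 2.0. Light friction (0.06 N m), stays where left.
- roller_knob_grip (a point): On the knob's axis, 100 mm above the table, half-way up the grip: an upright black bar 14 mm thick, 63 mm long, spanning 78 to 114 mm above the table. Site x points along the bar to its pointed end, which carries a 4 mm wide pointer reaching 42 mm from the axis, z up. Below it a steel ratchet wheel 122 mm across (83 on the smaller roller, a bystander), teeth up to 72 mm above the table.
- roller_pawl (a joint): Larger roller's pawl (rad), on a level hinge 95 mm from the knob's axis towards the ball (outwards), square to that direction, 75 mm above the table. 0 = down, nose between the teeth; grows as the ball tips outwards; 1.4 = stop, fully off. The ball's weight holds it down, and off by itself past about 0.9. Pawl about 80 g.
- roller_pawl_ball (a point): Centre of the 22 mm black ball on the pawl's stalk; pawl down: 116 mm above the table, 66 mm from the knob's axis. It moves on an upright arc of 50 mm radius about the hinge, at angle (pawl value - 0.615 rad) from straight above it, positive outwards; fully off: 130 mm from the knob's axis, 110 mm up. Pinched along the hinge's direction it can roll between the fingers.

How it is judged:
On the way:
1. the pawl is flipped off while the knob is still wound on (value of joint roller_pawl above 1.1 rad and value of joint roller_knob above 0.6 rad), for 0.2 s.
At the end, for the whole second after the job is handed in: The larger roller's knob is at rest with the pointed end of its bar within 0.2 rad (11 degrees) of the index post, and its pawl is still flipped off (above 1.1 rad) (value of joint roller_pawl above 1.1 rad and value of joint roller_knob between -0.2 and 0.2 rad and velocity of joint roller_knob between -0.1 and 0.1 rad/s); the robot touches nothing.
It fails at once if the knob is turned back past the pawl while the pawl is down (value of joint roller_knob below 0.6 rad and value of joint roller_pawl below 0.4 rad).
It also fails if it takes over 45 s, if anything falls off the work surface, if the arm or the gripper's body presses on something with over 40 N, if the wrist force passes 120 N, or if a joint passes its speed limit or range.

## Robot

A 6-joint arm with a two-finger parallel gripper is mounted at the origin on the work surface. World frame = base frame: x ahead of the robot, y to its left, z up, the work surface at z = 0. Lengths are in m, angles in rad, forces in N, time in s.
With the tool pointing down it reaches from about 0.3 to 0.875 m from the base axis. Payload 6.4 kg.
Tool frame: the origin (TCP) lies at the very end of the fingers, on their centre line; the grasp point (between the pads) lies tcp_to_grasp behind it (tcp_to_grasp is the distance from the TCP to the grasp point, in m); z points along the fingers, y is the direction in which the jaws open and shut (so a half turn about z gives the same grasp; the last joint's range is limited). The gripper opens to 85 mm and grips with 20 to 120 N. Pads are 22 mm wide; open, the fingers measure 114 mm over their backs; the gripper's body (76 mm by 85 mm) begins 54 mm behind the grasp point. The pads swing forward as they close: fully open they stand 13 mm farther back than shut.
Start: joints at [-1.365, 0.181, 1.607, -0, 1.354, -0.206], TCP at [0.23, -0.527, 0.231] pointing down, gripper open.
Joint ranges: [-2.99, 2.99], [-0.89, 2.07], [0.3, 2.58], [-1.14, 4.28], [0, 2.63], [-3.12, 3.12]. Speed limits (rad/s): [2.57, 2.57, 3.01, 3.14, 3.14, 3.14].

## Interface

Orientations are given as a unit quaternion [w, x, y, z].
In Python, from bench import get_obs, camera, hand_in, tcp_to_grasp gives the robot as it stands.
- The arm moves only by the shell command python3 -m inch 'ROWS' [OPENING]. ROWS is JSON, a list of rows, each an object with "delta_pos": the shift along the tool's x, y, z in cm, a list of three; "rotation": the turn, a rotation vector about the tool's x, y, z in rad, a list of three. In form: [{"delta_pos": [x, y, z], "rotation": [rx, ry, rz]}, ...]. A call has 1 to 10 rows; each row shifts and turns the commanded pose from where the row before left it, along the tool's axes as they then stand; what a row does not reach is not made up. A row lasts 1/10 s, in which the tool goes at most 50 mm and 8.59 degrees, less where a joint would pass 70% of its speed; a pose out of reach is approached as far as the arm can. A call is refused whole if a number of a shift passes 5 or a number of a turn 0.15, either way. A call with a gripper value outside its range is refused whole. OPENING is the finger opening in cm, from 0 to 8.54, set as the call begins (- or left out, the last holds). The fingers move at their own pace and stop on an object; the grip force is fixed at half the most. Time passes only in rows, so rows that do not move let the fingers close. It gives the time, the measured TCP pose, the force and the opening at its end, in the units of the state.
- get_obs(): the state, without advancing time (a new reading comes with each control period).
- camera(name): name is "scene" or "top" or "wrist"; returns a dict with "color" (420x560x3 uint8, red, green, blue), "vfov" (degrees; the focal length in pixels is half the picture's height over the tangent of half this angle, whatever the lens; pixels are square), "cx", "cy" (the principal point, pixels), "eye" and "orientation" of the camera in the world; the wrist camera has in their place "T_tool_cam" (4x4, takes a point from camera to tool coordinates, whose origin is the TCP and whose axes are the flange's). Camera axes: x right, y down, z forward; pixel columns grow to the right and rows downward; lengths in m; the calibration is good to about 2 mm. A picture is of the moment at which its call begins: read the wrist's pose just before it. There is no depth.
- hand_in(): hands the job in, once; it reports no verdict.
The state is a dict: "time_s": time; "q": joint angles; "dq": joint speeds; "joint_efforts": joint torques, N m; "eef_pos": TCP position; "eef_rot": TCP orientation; "wrist_force": force on the tool from outside, world axes, zero at the start; "torque": the same for the moment, N m; "opening": opening from 0.0 (shut) to 1.0 (fully open).
Only numpy, scipy, OpenCV 4.12 (cv2) and the standard library are available. Lean on these libraries where they do the work, as an engineer would, in place of code of your own. Each camera call takes 0.05 s, during which the arm holds its last target.

## Working session

There is one attempt and no reset: what is moved stays moved. The work goes in short steps, Python scripts to look and compute and a shell command to move; the robot and the scene stay as the last step left them, time stands still between calls to the robot, and variables do not carry over. Pictures are saved under pics/ and viewed, and the job is handed in when it is done.

```bash
ls; mkdir -p pics; python3 - <<'E'
from bench import *
import bench,cv2,json
o=get_obs();print({k:(v if not hasattr(v,'round') else v) for k,v in o.items()})
print(tcp_to_grasp)
for n in("scene","top","wrist"):
    c=camera(n);cv2.imwrite(f"pics/{n}0.png",c["color"][:,:,::-1]);print(n,{k:v for k,v in c.items() if k!="color"})
E
```

```text
pics
{'time_s': 0.0, 'q': array([-1.36530111e+00,  1.81566465e-01,  1.60809918e+00, -1.89001647e-05,
        1.35375544e+00, -2.06292518e-01]), 'dq': array([-2.80235973e-04,  1.21693028e-03, -6.81139882e-04,  4.90011215e-04,
        2.53052998e-05, -1.19235610e-03]), 'joint_efforts': array([ 4.90898165e-04, -4.44886065e+01, -3.51328468e+01, -2.33181490e-04,
        9.28552123e-03, -1.41468863e-06]), 'eef_pos': array([ 0.23003468, -0.52633963,  0.23032579]), 'eef_rot': array([-9.14220729e-04,  9.78877804e-01,  2.04444145e-01, -8.86205586e-06]), 'wrist_force': array([ 0.23198423,  0.12193467, -0.44932529]), 'torque': array([ 0.00109309, -0.04246305,  0.01432629]), 'opening': 0.9986644271370098}
0.0187
scene {'vfov': 45.03737013075947, 'cx': 274.50360743234404, 'cy': 214.49615159214142, 'eye': array([0.95500058, 0.31399271, 0.82820536]), 'orientation': array([-0.15817331,  0.45465185,  0.83046949, -0.28034502])}
top {'vfov': 55.034659159371856, 'cx': 281.152507781256, 'cy': 211.99663996717754, 'eye': array([0.4768843 , 0.02635523, 0.74726486]), 'orientation': array([-0.00364457,  0.70960707, -0.70429212,  0.02042369])}
wrist {'vfov': 64.31880724419796, 'cx': 282.0109173263338, 'cy': 210.4437213340977, 'T_tool_cam': array([[ 3.90762407e-04, -9.44941825e-01, -3.27238132e-01,
         8.61394594e-02],
       [ 9.99999764e-01,  5.54079434e-04, -4.05852813e-04,
         1.85282260e-04],
       [ 5.64823217e-04, -3.27237896e-01,  9.44941818e-01,
        -1.44024965e-01],
       [ 0.00000000e+00,  0.00000000e+00,  0.00000000e+00,
         1.00000000e+00]])}
```

View pics/scene0.png

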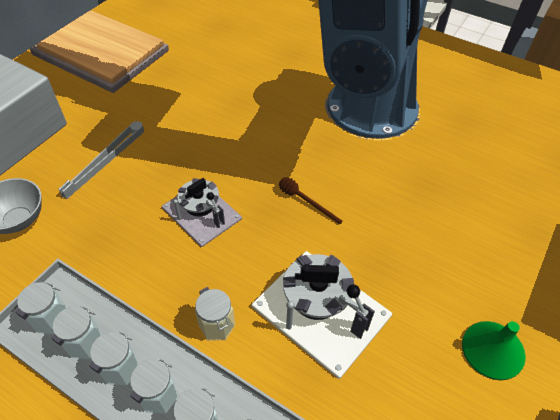

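View pics/top0.png

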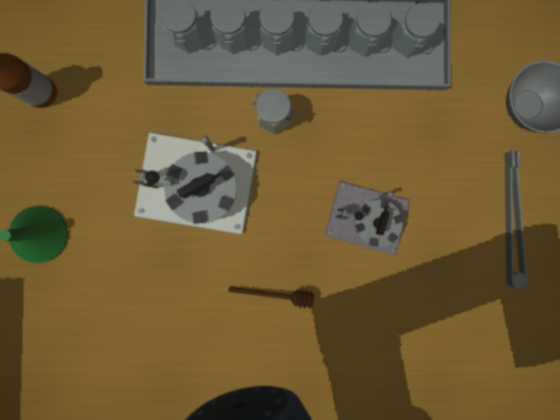

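View pics/wrist0.png

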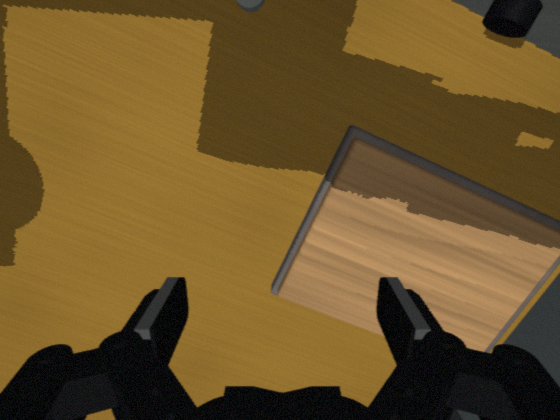

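The larger roller sits at about (200,186) in top and (320,280) in scene. Its ball is at top (152,177) and scene (353,291), and its post at top (208,143). I'll zoom in next.

```bash
cat > h.py <<'E'
from bench import *
import numpy as np,cv2
from scipy.spatial.transform import Rotation as R
def rot(q): return R.from_quat([q[1],q[2],q[3],q[0]])
def ray(c,u,v,o=None):
    f=c["color"].shape[0]/2/np.tan(np.radians(c["vfov"]/2))
    d=np.array([(u-c["cx"])/f,(v-c["cy"])/f,1])
    if "eye" in c: e=np.array(c["eye"]);M=rot(c["orientation"]).as_matrix()
    else:
        T=c["T_tool_cam"];Mt=rot(o["eef_rot"]).as_matrix()
        e=o["eef_pos"]+Mt@T[:3,3];M=Mt@T[:3,:3]
    d=M@d;return e,d/np.linalg.norm(d)
def onz(c,u,v,z,o=None):
    e,d=ray(c,u,v,o);return e+d*(z-e[2])/d[2]
def two(r1,r2):
    (a,d),(b,g)=r1,r2
    s=np.linalg.lstsq(np.c_[d,-g],b-a,rcond=None)[0]
    p,q=a+d*s[0],b+g*s[1];return (p+q)/2,np.linalg.norm(p-q)
E
python3 - <<'E'
import cv2
a=cv2.imread("pics/top0.png")[120:245,125:265];cv2.imwrite("pics/t1.png",cv2.resize(a,None,fx=5,fy=4.8*5/4.8 if 0 else 4.7,interpolation=cv2.INTER_CUBIC) if 0 else cv2.resize(a,(700,625//5*5)))
a=cv2.imread("pics/scene0.png")[240:380,245:395];cv2.imwrite("pics/s1.png",cv2.resize(a,(600,560)))
E
python3 - <<'E'
import cv2
a=cv2.imread("pics/top0.png")[125:243,125:265];cv2.imwrite("pics/t1.png",cv2.resize(cv2.convertScaleAbs(a,alpha=1.5),(700,590)))
E
```

```text
(no output)
```

View pics/t1.png

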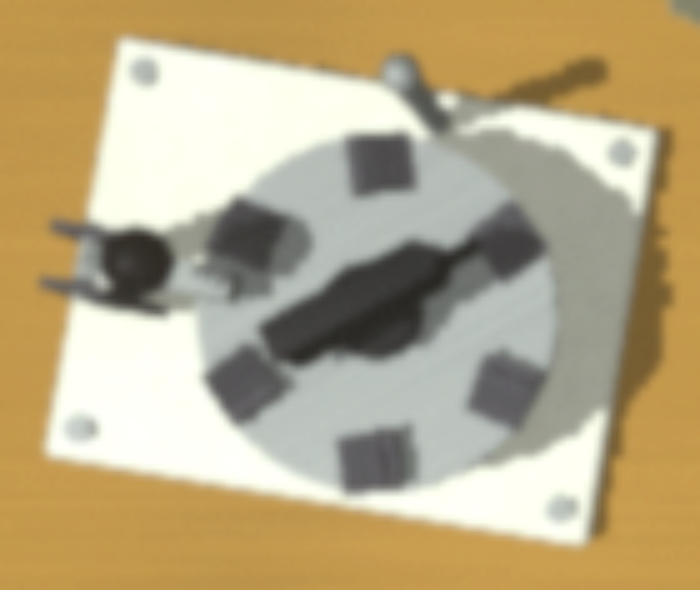

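View pics/s1.png

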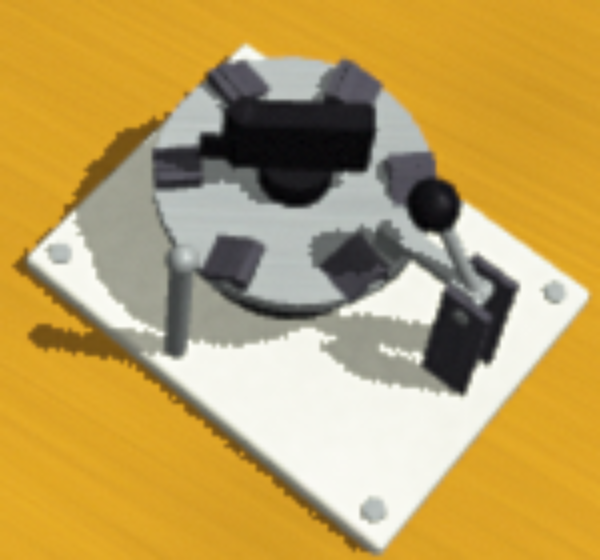

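```bash
python3 - <<'E'
from h import *
t=camera("top");s=camera("scene")
T=lambda u,v:(124.9-.4+.0+u/5+.0,124.6+v/5)
S=lambda u,v:(245-.4+u/4,240-.4+v/4)
b,e=two(ray(t,*T(138,256)),ray(s,*S(434,207)));print("ball",b,e)
p,e=two(ray(t,*T(401,68)),ray(s,*S(183,254)));print("post",p,e)
for z in(.06,.066,.072):
    c=onz(t,*T(377,312),z);print(z,"axis",c,"ball r",np.linalg.norm(b[:2]-c[:2]),"post r",np.linalg.norm(p[:2]-c[:2]), "wheel dia",np.linalg.norm(onz(t,*T(197,312),z)-onz(t,*T(557,312),z)))
a1=onz(t,*T(270,345),.114);a2=onz(t,*T(430,250),.114);print("bar",a1,a2,(a1+a2)/2)
# pointer tip, end of bar
tip=onz(t,*T(482,245),.096);print("tip",tip)
h=np.degrees(np.arctan2(*(p-c)[[1,0]]));ht=np.degrees(np.arctan2(*(tip-c)[[1,0]]));hb=np.degrees(np.arctan2(*(a2-a1)[[1,0]]));hball=np.degrees(np.arctan2(*(b-c)[[1,0]]))
print("post ang",h,"tip",ht,"bar",hb,"ball",hball,"knob",np.radians(h-ht),np.radians(h-hb))
for k in[(145,72),(622,153),(562,508),(82,428)]: print(onz(t,*T(*k),.012))
E
```

```text
ball [0.55316622 0.21287468 0.11736003] 7.388831579974006e-05
post [0.6167312  0.1352974  0.09992905] 0.0006213321775980702
0.06 axis [0.54181978 0.14873602 0.06      ] ball r 0.06513454594469853 post r 0.07610727405123584 wheel dia 0.12197557438145966
0.066 axis [0.54125288 0.14766761 0.066     ] ball r 0.06628642526375758 post r 0.07648528665897758 wheel dia 0.12091069606784044
0.072 axis [0.54068597 0.14659919 0.072     ] ball r 0.0674403221938713 post r 0.07688047067781133 wheel dia 0.1198458177542212
bar [0.52604668 0.17231908 0.114     ] [0.55640069 0.12281883 0.114     ] [0.54122368 0.14756895 0.114     ]
tip [0.56045313 0.10883697 0.096     ]
post ang -8.45338271821011 tip -62.369568938154 bar -58.48299332825051 ball 79.33559115076254 knob 0.9410149696564166 0.8731814286358939
[0.63329394 0.24270646 0.012     ]
[0.60556667 0.06879465 0.012     ]
[0.47551008 0.08930581 0.012     ]
[0.50323493 0.26304669 0.012     ]
```

The checks agree with the given sizes: ball height 0.117 at radius 66 mm, post top 0.100 at 76 mm, wheel 121 mm across, knob about 0.9. I'll move over with the gripper shut.

```bash
python3 -m inch '[{"delta_pos":[2.9,-2.6,0],"rotation":[0,0,0]},{"delta_pos":[2.9,-2.6,0],"rotation":[0,0,0]},{"delta_pos":[2.9,-2.6,0],"rotation":[0,0,0]},{"delta_pos":[2.9,-2.6,0],"rotation":[0,0,0]},{"delta_pos":[2.9,-2.6,0],"rotation":[0,0,0]},{"delta_pos":[2.9,-2.6,0],"rotation":[0,0,0]},{"delta_pos":[2.9,-2.6,0],"rotation":[0,0,0]},{"delta_pos":[2.9,-2.6,0],"rotation":[0,0,0]},{"delta_pos":[2.9,-2.6,0],"rotation":[0,0,0]},{"delta_pos":[2.9,-2.6,0],"rotation":[0,0,0]}]' 0
python3 -m inch '[{"delta_pos":[2.9,-2.6,0],"rotation":[0,0,0]},{"delta_pos":[2.9,-2.6,0],"rotation":[0,0,0]},{"delta_pos":[2.9,-2.6,0],"rotation":[0,0,0]},{"delta_pos":[2.9,-2.6,0],"rotation":[0,0,0]},{"delta_pos":[2.9,-2.6,0],"rotation":[0,0,0]},{"delta_pos":[2.9,-2.6,0],"rotation":[0,0,0]},{"delta_pos":[2.9,-2.6,0],"rotation":[0,0,0]},{"delta_pos":[2.9,-2.6,0],"rotation":[0,0,0]},{"delta_pos":[2.9,-2.6,0],"rotation":[0,0,0]},{"delta_pos":[2.9,-2.6,0],"rotation":[0,0,0]}]'
python3 -m inch '[{"delta_pos":[0,0,0],"rotation":[0,0,-0.14]},{"delta_pos":[0,0,0],"rotation":[0,0,-0.14]},{"delta_pos":[0,0,0],"rotation":[0,0,-0.14]},{"delta_pos":[0,0,0],"rotation":[0,0,-0.14]},{"delta_pos":[0,0,0],"rotation":[0,0,-0.14]},{"delta_pos":[0,0,0],"rotation":[0,0,-0.14]},{"delta_pos":[0,0,0],"rotation":[0,0,-0.14]},{"delta_pos":[0,0,0],"rotation":[0,0,0]}]'
cat >> h.py <<'E'
C=np.array([.5413,.148])
def status():
    o=get_obs();M=rot(o["eef_rot"]).as_matrix()
    u=np.array([np.cos(np.radians(80)),np.sin(np.radians(80))]);h=np.array([u[1],-u[0]])
    d=o["eef_pos"][:2]-C
    print("t",o["time_s"],"pos",o["eef_pos"].round(4),"r,lat",(d@u).round(4),(d@h).round(4),"xhead",np.degrees(np.arctan2(M[1,0],M[0,0])).round(1),"z",M[:,2].round(3),"F",o["wrist_force"].round(1),"op",round(o["opening"],3),"q6",o["q"].round(2))
    return o
E
python3 - <<'E'
from h import *
o=status()
c=camera("wrist");cv2.imwrite("pics/w2.png",c["color"][:,:,::-1])
E
```

```text
time_s: 1.25
eef_pos: [0.3922, -0.1711, 0.2315]
eef_rot: [0.0, 0.979, 0.204, 0.0]
wrist_force: [0.8, -0.7, -0.5]
opening: 0.003
time_s: 2.25
eef_pos: [0.5539, 0.1834, 0.2312]
eef_rot: [0.0, 0.979, 0.205, -0.0]
wrist_force: [0.9, -0.2, 1.5]
opening: 0.001
time_s: 3.05
eef_pos: [0.5534, 0.1817, 0.2311]
eef_rot: [-0.0, 0.767, 0.642, -0.0]
wrist_force: [0.6, 0.1, -0.6]
opening: 0.004
t 3.05 pos [0.5534 0.1817 0.2311] r,lat 0.0353 0.0061 xhead 79.8 z [-0. -0. -1.] F [ 0.6  0.1 -0.6] op 0.004 q6 [ 0.11  0.2   1.59 -0.    1.36  0.29]
```

View pics/w2.png

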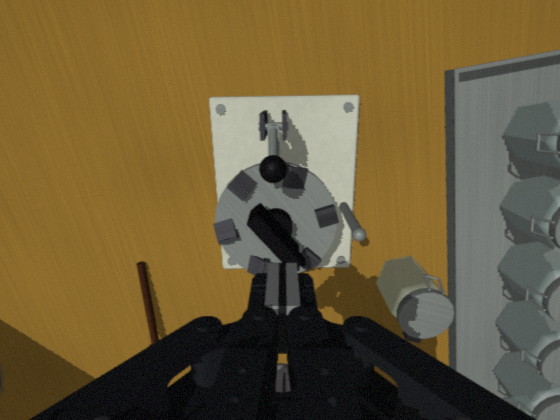

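The wrist view shows the ball at (272,170), ahead along tool x, and the bar's blunt end at (258,212). I'll cross-check the ball position against this view.

```bash
python3 - <<'E'
from h import *
o=get_obs();c=camera("wrist")
print("ball",onz(c,272,169,.117,o),"axis@wheel",onz(c,278,217,.066,o),"blunt end",onz(c,256,212,.114,o))
E
```

```text
ball [0.55260409 0.21276107 0.117     ] axis@wheel [0.54578801 0.15414728 0.066     ] blunt end [0.53247763 0.17904538 0.114     ]
```

The ball agrees within 1 mm. I'll move out 7 mm and descend in stages.

```bash
python3 -m inch '[{"delta_pos":[0.7,0,0],"rotation":[0,0,0]},{"delta_pos":[0,0,2],"rotation":[0,0,0]},{"delta_pos":[0,0,2],"rotation":[0,0,0]},{"delta_pos":[0,0,2],"rotation":[0,0,0]},{"delta_pos":[0,0,2],"rotation":[0,0,0]},{"delta_pos":[0,0,1],"rotation":[0,0,0]},{"delta_pos":[0,0,0],"rotation":[0,0,0]},{"delta_pos":[0,0,0],"rotation":[0,0,0]}]'
python3 - <<'E'
from h import *
o=status()
c=camera("wrist");cv2.imwrite("pics/w3.png",c["color"][:,:,::-1])
c=camera("scene");cv2.imwrite("pics/s3.png",cv2.resize(c["color"][200:380,220:420,::-1],(600,540)))
E
```

```text
time_s: 3.95
eef_pos: [0.5552, 0.1889, 0.1419]
eef_rot: [0.0, 0.768, 0.641, 0.0]
wrist_force: [-0.1, 0.1, 0.1]
opening: 0.004
t 3.95 pos [0.5552 0.1889 0.1419] r,lat 0.0427 0.0066 xhead 79.7 z [ 0.001  0.    -1.   ] F [-0.1  0.1  0.1] op 0.004 q6 [0.13 0.3  1.65 0.   1.19 0.31]
```

View pics/w3.png

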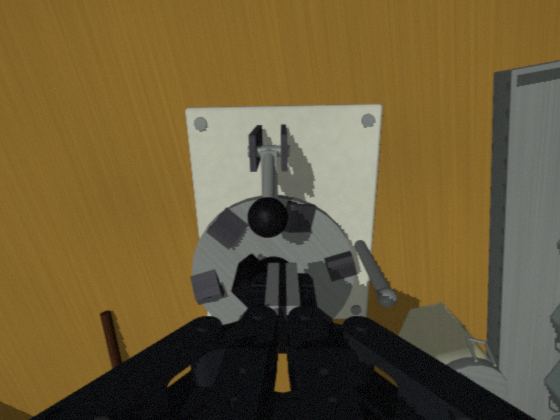

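View pics/s3.png

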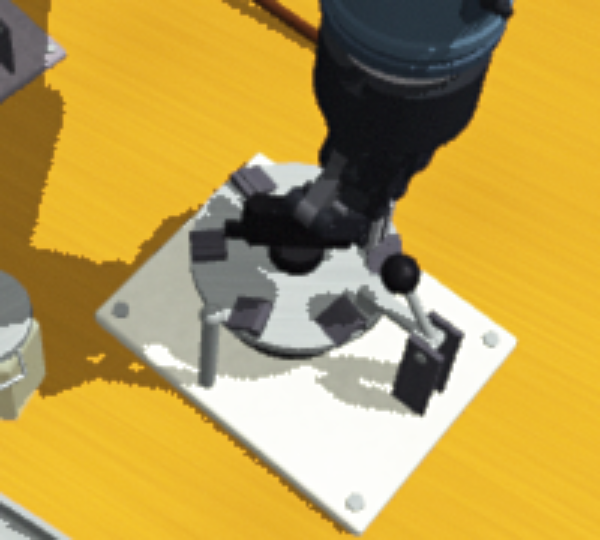

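Closed fingers at (283,285) stand just inboard of the ball at (268,217). Going down the last 3 cm.

```bash
python3 -m inch '[{"delta_pos":[0,-0.2,1],"rotation":[0,0,0]},{"delta_pos":[0,0,1],"rotation":[0,0,0]},{"delta_pos":[0,0,1],"rotation":[0,0,0]},{"delta_pos":[0,0,0],"rotation":[0,0,0]},{"delta_pos":[0,0,0],"rotation":[0,0,0]}]'
python3 - <<'E'
from h import *
o=status()
c=camera("wrist");cv2.imwrite("pics/w4.png",c["color"][:,:,::-1])
E
```

```text
time_s: 4.55
eef_pos: [0.5525, 0.1889, 0.1106]
eef_rot: [-0.0, 0.767, 0.641, -0.001]
wrist_force: [0.5, 0.5, 0.1]
opening: 0.002
t 4.55 pos [0.5525 0.1889 0.1106] r,lat 0.0422 0.0039 xhead 79.7 z [-0.001 -0.    -1.   ] F [0.5 0.5 0.1] op 0.002 q6 [ 0.13  0.33  1.68 -0.    1.13  0.31]
```

View pics/w4.png

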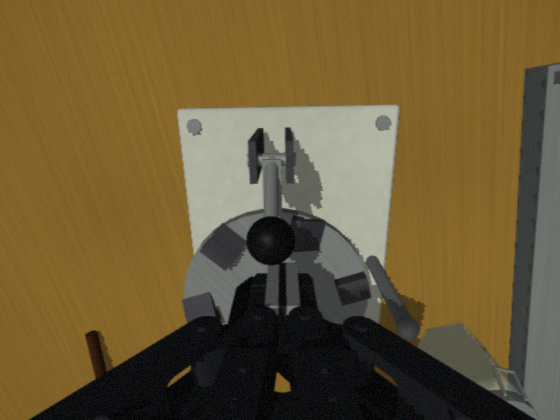

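The fingers are free of contact just inboard of the ball at (270,240). Pushing outwards.

```bash
python3 -m inch '[{"delta_pos":[0.8,0,0],"rotation":[0,0,0]},{"delta_pos":[0.8,0,0],"rotation":[0,0,0]},{"delta_pos":[0.8,0,0],"rotation":[0,0,0]},{"delta_pos":[0.8,0,0],"rotation":[0,0,0]},{"delta_pos":[0.8,0,0],"rotation":[0,0,0]}]'
python3 -m inch '[{"delta_pos":[0.8,0,0],"rotation":[0,0,0]},{"delta_pos":[0.8,0,0],"rotation":[0,0,0]},{"delta_pos":[0,0,0],"rotation":[0,0,0]},{"delta_pos":[0,0,0],"rotation":[0,0,0]}]'
python3 - <<'E'
from h import *
o=status()
c=camera("wrist");cv2.imwrite("pics/w5.png",c["color"][:,:,::-1])
c=camera("scene");cv2.imwrite("pics/s5.png",cv2.resize(c["color"][200:380,220:420,::-1],(600,540)))
E
```

```text
time_s: 5.1
eef_pos: [0.5601, 0.2294, 0.1114]
eef_rot: [-0.0, 0.767, 0.641, 0.0]
wrist_force: [-0.0, 0.0, 0.8]
opening: 0.003
time_s: 5.5
eef_pos: [0.5627, 0.2443, 0.1112]
eef_rot: [-0.0, 0.767, 0.641, -0.0]
wrist_force: [-0.6, 0.2, -0.1]
opening: 0.001
t 5.5 pos [0.5627 0.2443 0.1112] r,lat 0.0986 0.0044 xhead 79.8 z [-0. -0. -1.] F [-0.6  0.2 -0.1] op 0.001 q6 [0.22 0.39 1.6  0.   1.15 0.39]
```

View pics/w5.png

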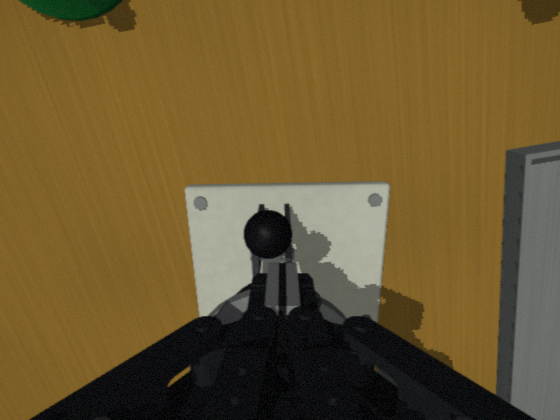

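View pics/s5.png

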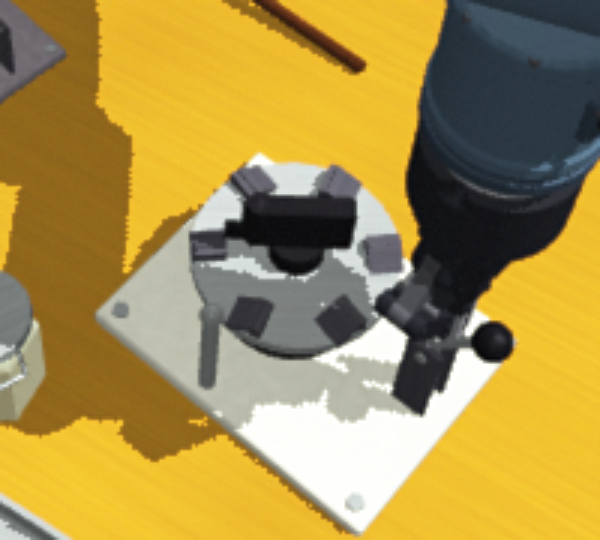

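```bash
python3 - <<'E'
from h import *
o=status();w=camera("wrist");s=camera("scene")
p,e=two(ray(w,268,234,o),ray(s,220-.3+493/3,200-.3+342/3));print(p,e,np.linalg.norm(p[:2]-C))
E
```

```text
t 5.6 pos [0.5627 0.2439 0.1112] r,lat 0.0982 0.0044 xhead 79.7 z [-0. -0. -1.] F [ 0.3  0.4 -1.1] op -0.003 q6 [ 0.22  0.39  1.6  -0.    1.15  0.39]
[0.56265989 0.27098607 0.11808182] 0.00020630597667563468 0.12482715195310815
```

The ball measures radius 125 mm and height 118 mm, so the pawl is about 1.25: off, but perhaps not at its stop. I'll nudge out a little, then lift.

```bash
python3 -m inch '[{"delta_pos":[0.4,0,0],"rotation":[0,0,0]},{"delta_pos":[0.4,0,0],"rotation":[0,0,0]},{"delta_pos":[0,0,0],"rotation":[0,0,0]},{"delta_pos":[0,0,0],"rotation":[0,0,0]}]'
python3 - <<'E'
from h import *
o=status()
o=get_obs();c=camera("wrist");cv2.imwrite("pics/w6.png",c["color"][:,:,::-1])
c=camera("scene");cv2.imwrite("pics/s6.png",cv2.resize(c["color"][260:360,310:420,::-1],(660,600)))
E
```

```text
time_s: 6.1
eef_pos: [0.5642, 0.2521, 0.1113]
eef_rot: [0.0, 0.767, 0.641, -0.0]
wrist_force: [0.6, -0.2, -0.3]
opening: 0.001
t 6.1 pos [0.5642 0.2521 0.1113] r,lat 0.1065 0.0045 xhead 79.8 z [ 0. -0. -1.] F [ 0.6 -0.2 -0.3] op 0.001 q6 [ 0.23  0.4   1.59 -0.    1.15  0.41]
```

View pics/s6.png

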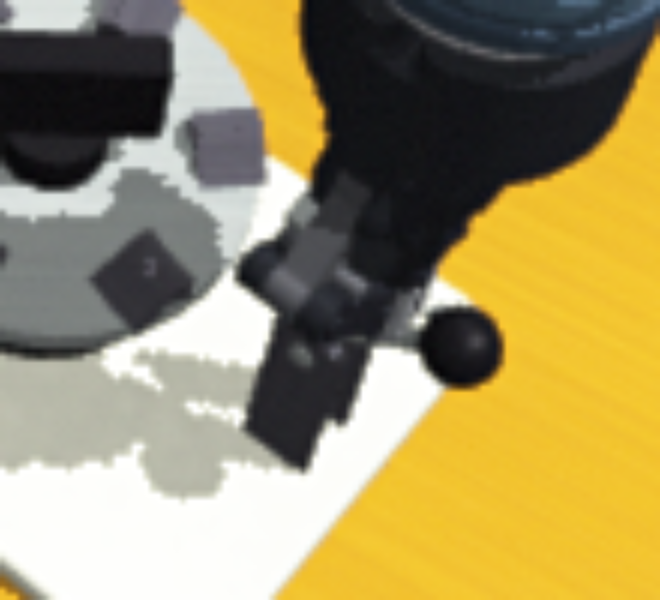

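View pics/w6.png

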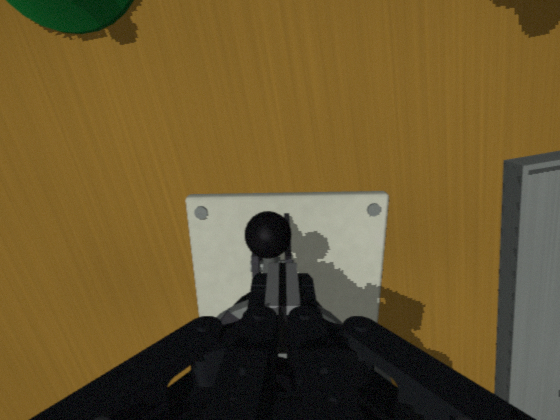

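```bash
python3 - <<'E'
from h import *
o=status();w=camera("wrist");s=camera("scene")
p,e=two(ray(w,268,234,o),ray(s,310-.4+461/6,260-.4+346/6));print(p,e,np.linalg.norm(p[:2]-C))
E
```

```text
t 6.2 pos [0.5641 0.2519 0.1112] r,lat 0.1063 0.0045 xhead 79.8 z [-0. -0. -1.] F [-0.3  0.5  0.5] op -0.001 q6 [ 0.23  0.4   1.59 -0.    1.15  0.41]
[0.56328712 0.27650892 0.11251281] 0.0006600513738327822 0.1303762850038303
```

The pawl is now at its stop (radius 130 mm, height 112 mm). I'll lift straight up so as not to drag the nose, then look.

```bash
python3 -m inch '[{"delta_pos":[0,0,-0.5],"rotation":[0,0,0]},{"delta_pos":[0,0,-1],"rotation":[0,0,0]},{"delta_pos":[0,0,-1],"rotation":[0,0,0]},{"delta_pos":[0,0,-2],"rotation":[0,0,0]},{"delta_pos":[0,0,-3],"rotation":[0,0,0]},{"delta_pos":[0,0,-4],"rotation":[0,0,0]},{"delta_pos":[-4.5,0,0],"rotation":[0,0,0]},{"delta_pos":[-4.5,0,0],"rotation":[0,0,0]},{"delta_pos":[0,0,0],"rotation":[0,0,0]},{"delta_pos":[0,0,0],"rotation":[0,0,0]}]'
python3 - <<'E'
from h import *
o=status()
c=camera("wrist");cv2.imwrite("pics/w7.png",c["color"][:,:,::-1])
c=camera("scene");cv2.imwrite("pics/s7.png",cv2.resize(c["color"][220:380,240:420,::-1],(720,600) if 0 else (675,600)))
E
```

```text
time_s: 7.3
eef_pos: [0.5486, 0.1627, 0.2277]
eef_rot: [0.0, 0.768, 0.64, 0.001]
wrist_force: [-0.1, 0.0, 0.4]
opening: -0.002
t 7.3 pos [0.5486 0.1627 0.2277] r,lat 0.0157 0.0047 xhead 79.6 z [ 0.002  0.001 -1.   ] F [-0.1  0.   0.4] op -0.002 q6 [0.08 0.18 1.62 0.   1.34 0.26]
```

View pics/s7.png

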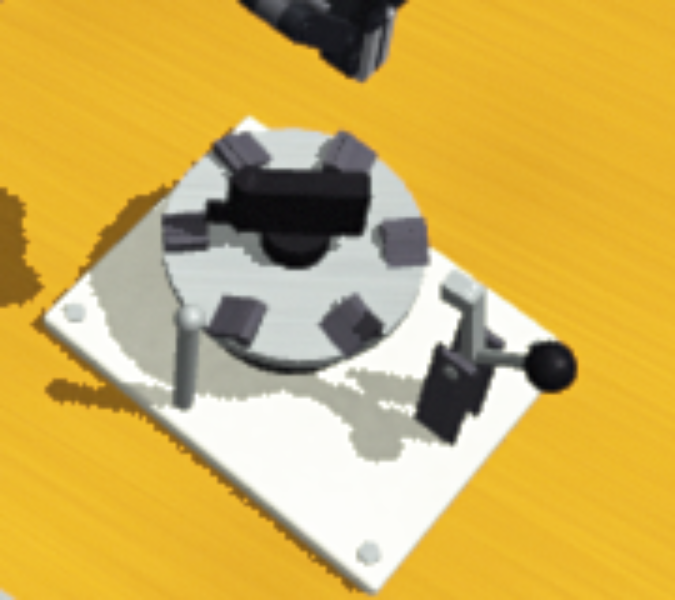

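View pics/w7.png

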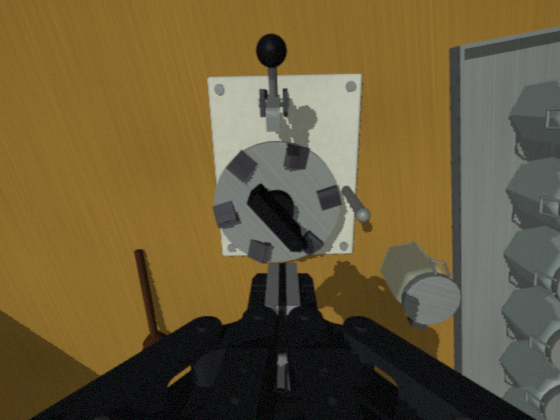

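The pawl stays off by itself, with the ball at scene (548,367) in the crop, and the knob hasn't moved. Now I'll go over the knob, align with the bar and open to 4.5 cm.

```bash
python3 -m inch '[{"delta_pos":[-1.6,-0.45,0],"rotation":[0,0,0]},{"delta_pos":[0,0,0],"rotation":[0,0,-0.14]},{"delta_pos":[0,0,0],"rotation":[0,0,-0.14]},{"delta_pos":[0,0,0],"rotation":[0,0,-0.14]},{"delta_pos":[0,0,0],"rotation":[0,0,-0.14]},{"delta_pos":[0,0,0],"rotation":[0,0,-0.14]},{"delta_pos":[0,0,2],"rotation":[0,0,0]},{"delta_pos":[0,0,2],"rotation":[0,0,0]},{"delta_pos":[0,0,2],"rotation":[0,0,0]},{"delta_pos":[0,0,0],"rotation":[0,0,0]}]' 4.5
python3 - <<'E'
from h import *
o=status()
c=camera("wrist");cv2.imwrite("pics/w8.png",c["color"][:,:,::-1])
E
```

```text
time_s: 8.4
eef_pos: [0.5383, 0.1485, 0.1632]
eef_rot: [-0.003, 0.501, 0.866, -0.002]
wrist_force: [-0.4, -0.4, -0.4]
opening: 0.525
t 8.4 pos [0.5383 0.1485 0.1632] r,lat -0.0001 -0.003 xhead 119.9 z [-0.006 -0.    -1.   ] F [-0.4 -0.4 -0.4] op 0.525 q6 [ 0.06  0.22  1.71 -0.    1.22 -0.47]
```

View pics/w8.png

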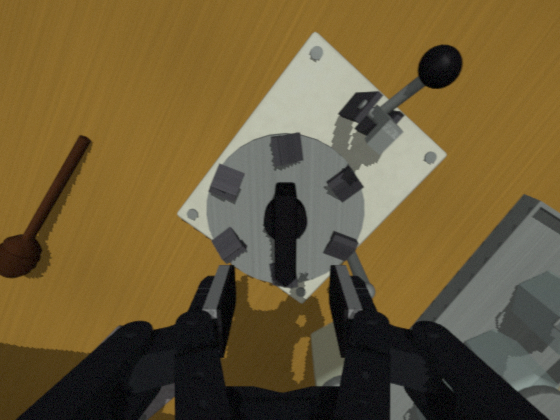

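The bar lies vertical in the wrist view, at column 286 between the fingers. Descending to grip.

```bash
python3 -m inch '[{"delta_pos":[-0.2,0.2,1],"rotation":[0,0,0]},{"delta_pos":[0,0,2],"rotation":[0,0,0]},{"delta_pos":[0,0,2],"rotation":[0,0,0]},{"delta_pos":[0,0,2],"rotation":[0,0,0]},{"delta_pos":[0,0,0.9],"rotation":[0,0,0]},{"delta_pos":[0,0,0],"rotation":[0,0,0]},{"delta_pos":[0,0,0],"rotation":[0,0,0]}]'
python3 - <<'E'
from h import *
o=status()
c=camera("wrist");cv2.imwrite("pics/w9.png",c["color"][:,:,::-1])
E
```

```text
time_s: 9.15
eef_pos: [0.5444, 0.1478, 0.0882]
eef_rot: [0.001, 0.501, 0.865, 0.0]
wrist_force: [-0.3, 0.2, 0.6]
opening: 0.526
t 9.15 pos [0.5444 0.1478 0.0882] r,lat 0.0003 0.0031 xhead 119.9 z [ 0.001  0.    -1.   ] F [-0.3  0.2  0.6] op 0.526 q6 [ 0.05  0.33  1.74 -0.    1.07 -0.47]
```

View pics/w9.png

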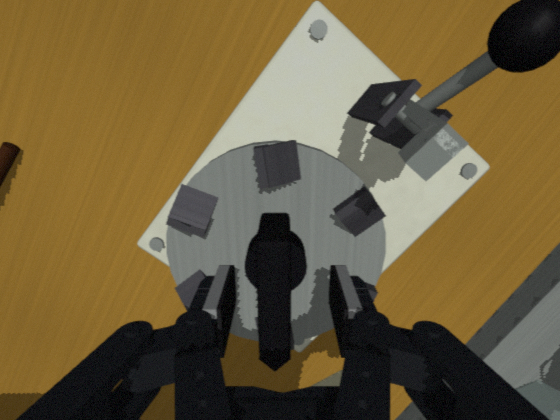

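The fingers straddle the bar, with bar column 274 against a centre of 282, so I'll shift 2.5 mm in −y and close.

```bash
python3 -m inch '[{"delta_pos":[0.2,-0.25,0.4],"rotation":[0,0,0]},{"delta_pos":[0,0,0],"rotation":[0,0,0]}]'
python3 -m inch '[{"delta_pos":[0,0,0],"rotation":[0,0,0]},{"delta_pos":[0,0,0],"rotation":[0,0,0]},{"delta_pos":[0,0,0],"rotation":[0,0,0]},{"delta_pos":[0,0,0],"rotation":[0,0,0]},{"delta_pos":[0,0,0],"rotation":[0,0,0]}]' 1.0
python3 - <<'E'
from h import *
o=status()
c=camera("wrist");cv2.imwrite("pics/w10.png",c["color"][:,:,::-1])
E
```

```text
time_s: 9.4
eef_pos: [0.5402, 0.1483, 0.0835]
eef_rot: [0.0, 0.501, 0.865, 0.0]
wrist_force: [0.5, -0.6, -0.4]
opening: 0.529
time_s: 9.9
eef_pos: [0.5404, 0.1481, 0.0837]
eef_rot: [-0.0, 0.501, 0.865, -0.0]
wrist_force: [-2.4, -0.3, 6.0]
opening: 0.155
t 9.9 pos [0.5404 0.1481 0.0837] r,lat -0.0001 -0.0009 xhead 119.9 z [-0. -0. -1.] F [-2.4 -0.3  6. ] op 0.155 q6 [ 0.06  0.33  1.75 -0.    1.06 -0.47]
```

View pics/w10.png

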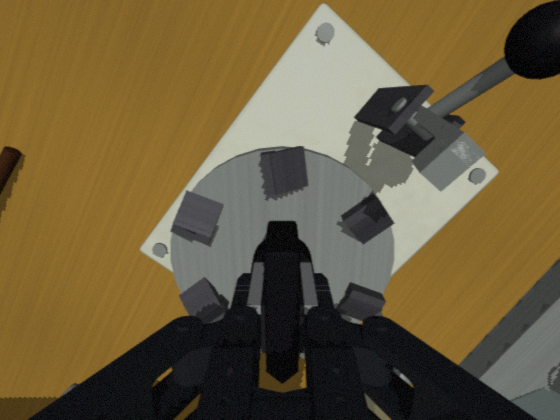

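The bar is gripped (opening 13 mm, aligned). The post bears −9.6° and the bar −60°, so I'll turn +50° anticlockwise, which is −0.88 about tool z.

```bash
python3 -m inch '[{"delta_pos":[0,0,0],"rotation":[0,0,-0.11]},{"delta_pos":[0,0,0],"rotation":[0,0,-0.11]},{"delta_pos":[0,0,0],"rotation":[0,0,-0.11]},{"delta_pos":[0,0,0],"rotation":[0,0,-0.11]}]'
python3 -m inch '[{"delta_pos":[0,0,0],"rotation":[0,0,-0.11]},{"delta_pos":[0,0,0],"rotation":[0,0,-0.11]},{"delta_pos":[0,0,0],"rotation":[0,0,-0.11]},{"delta_pos":[0,0,0],"rotation":[0,0,-0.11]},{"delta_pos":[0,0,0],"rotation":[0,0,0]},{"delta_pos":[0,0,0],"rotation":[0,0,0]}]'
python3 - <<'E'
from h import *
o=status()
c=camera("wrist");cv2.imwrite("pics/w11.png",c["color"][:,:,::-1])
E
```

```text
time_s: 10.35
eef_pos: [0.5401, 0.1478, 0.0837]
eef_rot: [-0.0, 0.298, 0.955, -0.0]
wrist_force: [-5.8, -2.6, 6.7]
opening: 0.149
time_s: 10.95
eef_pos: [0.5399, 0.1475, 0.0837]
eef_rot: [-0.001, 0.085, 0.996, -0.001]
wrist_force: [-5.9, -5.1, 8.3]
opening: 0.155
t 10.95 pos [0.5399 0.1475 0.0837] r,lat -0.0008 -0.0013 xhead 170.3 z [-0.002 -0.001 -1.   ] F [-5.9 -5.1  8.3] op 0.155 q6 [ 0.06  0.33  1.75 -0.    1.06 -1.35]
```

View pics/w11.png

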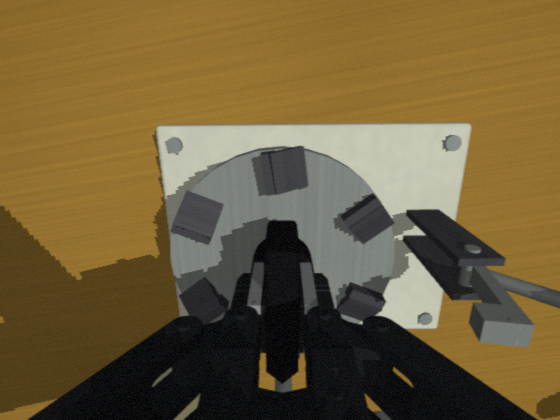

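The bar followed: it is aligned with the plate edge and the pawl is still off. Releasing and lifting.

```bash
python3 -m inch '[{"delta_pos":[0,0,0],"rotation":[0,0,0]},{"delta_pos":[0,0,0],"rotation":[0,0,0]},{"delta_pos":[0,0,0],"rotation":[0,0,0]},{"delta_pos":[0,0,0],"rotation":[0,0,0]}]' 4.5
python3 -m inch '[{"delta_pos":[0,0,-1],"rotation":[0,0,0]},{"delta_pos":[0,0,-2],"rotation":[0,0,0]},{"delta_pos":[0,0,-3],"rotation":[0,0,0]},{"delta_pos":[0,0,-3],"rotation":[0,0,0]},{"delta_pos":[0,0,-3],"rotation":[0,0,0]},{"delta_pos":[0,0,-3],"rotation":[0,0,0]},{"delta_pos":[4,0,0],"rotation":[0,0,0]},{"delta_pos":[4,0,0],"rotation":[0,0,0]},{"delta_pos":[0,0,0],"rotation":[0,0,0]},{"delta_pos":[0,0,0],"rotation":[0,0,0]}]'
python3 - <<'E'
from h import *
o=status()
c=camera("scene");cv2.imwrite("pics/s12.png",cv2.resize(c["color"][220:380,240:420,::-1],(675,600)))
c=camera("wrist");cv2.imwrite("pics/w12.png",c["color"][:,:,::-1])
c=camera("top");cv2.imwrite("pics/t12.png",cv2.resize(cv2.convertScaleAbs(c["color"][125:243,125:265,::-1],alpha=1.5),(700,590)))
E
```

```text
time_s: 11.4
eef_pos: [0.5406, 0.1483, 0.0832]
eef_rot: [0.0, 0.085, 0.996, 0.0]
wrist_force: [-0.1, 0.5, -0.0]
opening: 0.525
time_s: 12.4
eef_pos: [0.4616, 0.162, 0.2343]
eef_rot: [0.001, 0.084, 0.996, 0.0]
wrist_force: [0.2, 0.3, 1.4]
opening: 0.528
t 12.4 pos [0.4616 0.162  0.2343] r,lat -0.0001 -0.0809 xhead 170.3 z [ 0.002  0.    -1.   ] F [0.2 0.3 1.4] op 0.528 q6 [ 0.09 -0.02  1.81 -0.    1.34 -1.31]
```

View pics/s12.png

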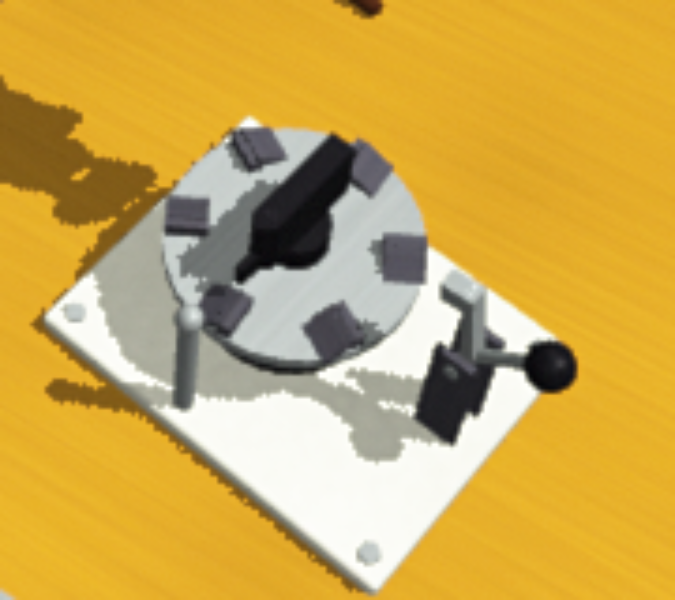

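View pics/w12.png

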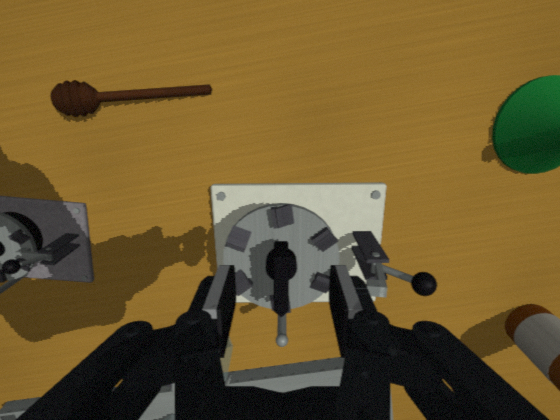

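View pics/t12.png

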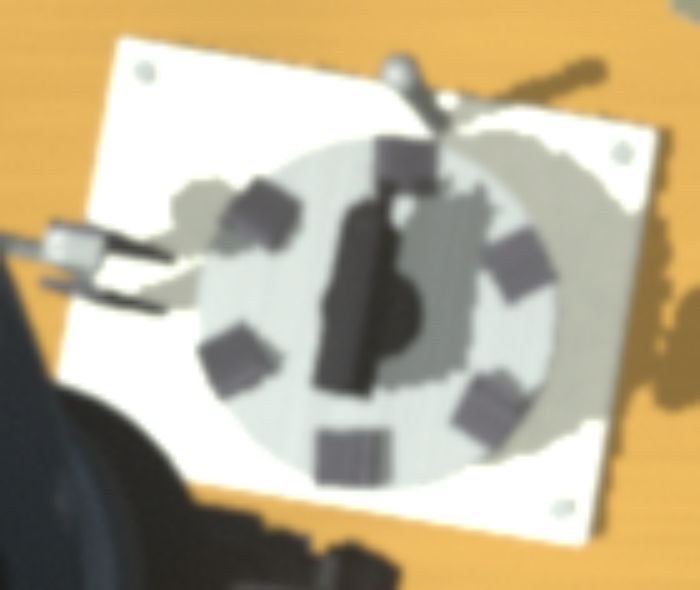

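The wrist view shows the bar, pointer and post in one line (columns 281–282), and the ball still outboard at (424,284). I'll check the angle in numbers.

```bash
python3 - <<'E'
from h import *
t=camera("top");s=camera("scene");T=lambda u,v:(124.5+u/5,124.6+v/5)
a1=onz(t,*T(342,390),.114);a2=onz(t,*T(367,200),.114)
p=np.array([.6167,.1353])
A=lambda v:np.arctan2(v[1],v[0])
print("knob",A(p-C)-A((a2-a1)[:2]))
o=status();w=camera("wrist")
b,e=two(ray(w,424,284,o),ray(s,240-.4+550/3.75,220-.4+367/3.75));r=np.linalg.norm(b[:2]-C);print("ball",b,e,r,"pawl",.615+np.arctan2(r-.095,b[2]-.075))
hand_in()
E
```

```text
knob -0.05126608948348706
t 12.65 pos [0.4625 0.1615 0.2334] r,lat -0.0004 -0.0799 xhead 170.2 z [ 0.  0. -1.] F [ 0.6  0.3 -0.5] op 0.53 q6 [ 0.09 -0.01  1.81  0.    1.34 -1.31]
ball [0.56322347 0.27627431 0.11213855] 0.00021727877415911513 0.1301342994226495 pawl 1.3726735971147215
the job is handed in; nothing more can be done
```

The job is done and handed in at about 12.7 s of the 45 s allowed; the hand-in gave no verdict.

- **Pawl:** I pushed the black ball outwards with the closed fingers until the pawl reached its stop, then lifted away. It stayed off by itself with the knob still wound on at about 0.9 rad.
- **Knob:** I gripped the bar, turned it about 50° anticlockwise, released it and backed the arm clear.

**Last checks:**
- The knob measured −0.05 rad from the index post, within the ±0.2 rad allowed. In the wrist picture the bar, pointer and post were in one line.
- The pawl measured about 1.37 rad. The ball was 130 mm from the axis and 112 mm up, which matches fully off.
- The gripper was clear of everything, with the wrist force near zero.

One check disagreed along the way. After the first push the pawl measured only about 1.25 rad, short of its stop, so I pushed 8 mm further and the next measurement put it at the stop.

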